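Click the plate viewer's filter slide to its third detent and light the lamp

TASK

Get the plate viewer ready to read the culture dish on its stage: with a closed fingertip push the filter slide along by the ribbed thumb pad on its upright tab, counting the clicks, and stop at the third click, where the slide sits by itself in its detent with the green filter under the lamp head; do not push it on past that detent. Then press the green lamp button all the way down and let go. Push the tab only from its pad side and do not pinch it, and leave the dish on the stage, the spare dish, the marker and the mouse where they are.

Things in the scene. Friction and masses are not known exactly. Their poses are not given: they have to be found in the camera images.
- viewer: plate viewer fixed to the bench: low white box 220 mm deep (its x), 310 mm wide (its y), deck 56 mm above the bench. Origin: centre of its underside; z up, front (-x) towards the robot, y to the left. On the deck: filter slide along the front; dish stage at (48, 52) mm with three pins up to 70 mm above the bench; fixed black dimmer knob at (8, -105) mm, 26 mm across, up to 70 mm above the bench.
- filter_slide (a joint): travel of the filter slide along viewer +y, in m: 0 fully out (tab at the viewer's -y end), 0.104 far end stop; starts parked between 0 and 0.010. Detents at 0.032, 0.054, 0.076 (third), 0.098. Aluminium bar 34 mm wide, 8 mm thick, top 66 mm above the bench, with four round filters: from the lamp end grey, amber, green, blue, and four V notches in the front edge.
- tab_push (a point): centre of the rear face of the ribbed black thumb pad on the slide's tab; the face looks to viewer -y and is pushed to +y. Pad 24 mm wide along viewer x, 5 mm thick, from the slide's top (66 mm above the bench) to 93 mm; this point 79.5 mm above the bench, moving with the slide. Behind it, for 60 mm, nothing rises above 66 mm.
- tab_plate: bare steel plate of the same tab, just ahead of the thumb pad: 24 mm wide along viewer x, 3 mm thick, 25 mm high, its top edge 2 mm below the pad's. Origin: centre of its foot, on the slide's top. Not to be touched: the tab is pushed by the pad alone.
- light_gate (a point): point on the slide's centre line at its top face, 66 mm above the bench, under the middle of the lamp head: where the chosen filter must lie. The lamp head is a black finned block about 45 mm along viewer x by 36 mm along y, its top 108 mm above the bench, on a bridge that the slide passes under.
- plunger_block (a point): top centre, 71 mm above the bench, of the fixed block (16 x 22 mm) whose spring roller clicks into the slide's notches. Feel: parked, the slide moves freely at 1 to 1.5 N up to 0.010; then, and out of each detent, 4 to 8 N up to a crest (0.021, 0.043, 0.065, 0.087), where the force vanishes and it snaps forward off the finger into the next detent and stays.
- lamp_button (a joint): travel of the spring lamp button, in m: 0 released, 0.005 fully down (takes about 4 N); it springs back
- lamp_button_top (a point): centre of the top of the green round lamp button, 22 mm across, 77 mm above the bench when released, in a dark collar 38 mm across whose top is 68 mm above the bench; pressed straight down
- stage_dish: closed culture dish with red agar, 90 mm across, 15 mm high, about 40 g, loose on the viewer's stage; origin at the centre of its underside, 61 mm above the bench; leave it there
- spare_dish: closed culture dish with tan agar, 90 mm across, 15 mm high, about 40 g, loose on the bench to the right of the viewer; origin at the centre of its underside; leave alone
- marker: marker pen with a blue cap, 130 mm long (its x), 15 mm thick, lying on the bench between the robot and the viewer; leave alone
- mouse: black computer mouse, 105 x 60 x 33 mm, on the bench to the left of the viewer; origin at the centre of its underside; leave alone

How it is judged:
By the outcome, as a careful person would: the job done as asked, in the order asked, and still so for the second after the job is handed in, with the robot touching nothing.
It also fails if it takes over 64 s, if anything falls off the work surface, if the arm or the gripper's body presses on something with over 40 N, if the wrist force passes 120 N, or if a joint passes its speed limit or range.

ROBOT

A 6-joint arm with a two-finger parallel gripper is mounted at the origin on the work surface. World frame = base frame: x ahead of the robot, y to its left, z up, the work surface at z = 0. Lengths are in m, angles in rad, forces in N, time in s.
With the tool pointing down it reaches from about 0.35 to 0.775 m from the base axis. Payload 5.5 kg.
Tool frame: the origin (TCP) lies between the finger pads; the fingertips stand 11 mm ahead of it and the grasp point (between the pads) lies 8 mm behind it (tips_ahead is the distance from the TCP to the fingertips, in m); z points along the fingers, y is the line along which they close (so a half turn about z gives the same grasp; the last joint's range is limited). The gripper opens to 85 mm and grips with 20 to 120 N. Pads are 22 mm wide; open, the fingers measure 114 mm over their backs; the gripper's body (76 mm by 85 mm) begins 54 mm behind the grasp point. The pads swing forward as they close: fully open they stand 13 mm farther back than shut.
Start: joints at [-1.45, 0.313, 0.046, 1.304, 0, 1.431], TCP at [0.148, -0.556, 0.242] pointing down, gripper open.
Joint ranges: [-2.76, 2.76], [-0.86, 1.69], [-1.03, 1.26], [-2.2, 2.34], [-1.47, 1.5], [-3.14, 3.14]. Speed limits (rad/s): [2.57, 2.57, 3.14, 3.14, 3.14, 3.14].

INTERFACE

Orientations are given as a unit quaternion [w, x, y, z].
In Python, from workcell import * gives the robot as it stands. The module is installed in compiled form; this text tells all that it offers.
- The arm moves only by the tool jog_arm, never from a script. Its argument "moves" is a list of rows, each an object with "fingers": the closure, from 0 (fully open) to 1 (shut); "slide": the shift along the tool's x, y, z in mm, a list of three; "angular": the turn, a rotation vector about the tool's x, y, z in degrees, a list of three. A call has 1 to 10 rows; each row is the pose to reach, as a shift and turn from the pose commanded when the call began, along the tool's axes at that moment; what a row does not reach only later rows make up. A row lasts 1/12 s, in which the tool goes at most 41.7 mm and 7.16 degrees, less where a joint would pass 70% of its speed; a pose out of reach is approached as far as the arm can. A call with a gripper value outside its range is refused whole. The fingers move at their own pace and stop on an object; "squeeze" is the grip in N (left out, the last holds). Time passes only in rows, so rows that repeat a pose let the fingers close. It gives the time, the measured TCP pose, the force, the opening and the grip force at its end, in the units of the state.
- get_state(): the state, without advancing time (a new reading comes with each control period).
- read_camera(name): name is "scene" or "side" or "wrist"; returns a dict with "color" (420x560x3 uint8, red, green, blue), "fovy" (degrees; the focal length in pixels is half the picture's height over the tangent of half this angle, whatever the lens; pixels are square), "cx", "cy" (the principal point, pixels), "world_from_camera" (4x4, takes a point from camera to world coordinates); the wrist camera has in their place "tool_from_camera" (4x4, takes a point from camera to tool coordinates, whose origin is the TCP and whose axes are the flange's). Camera axes: x right, y down, z forward; pixel columns grow to the right and rows downward; lengths in m; the calibration is good to about 2 mm. A picture is of the moment at which its call begins: read the wrist's pose just before it. There is no depth.
- hand_in(): hands the job in; it is judged then, once.
Trained networks look in a picture, given as the dict that the camera call returned (one of the last four; its "shot" number tells which), for a name from the list of things; names that differ only in an ending like _2 or _b are one class to them, and where a whole thing is asked for, a point or a joint stands for the part that bears it (a point fixed in the world has none). Each returns a list of dicts, best first, with "p" (0 to 1); they miss things now and then, are a little off and sometimes report something else, mostly with a low value. They report only what shows in the picture. A call takes as long as a camera call.
- look_for(target, picture): "point" ([column, row] in pixels, amid what is visible of it).
- tip_of(target, picture): "point" ([column, row] in pixels: a listed point, or the origin of a listed thing).
The state is a dict: "clock": time; "joint_pos": joint angles; "qvel": joint speeds; "tau": joint torques, N m; "tcp_pos": TCP position; "orientation": TCP orientation; "wrist_force": force on the tool from outside, world axes, zero at the start; "ft_torque": the same for the moment, N m; "finger_gap": finger opening in m; "grip_force": force on a finger pad.
Only numpy, scipy, OpenCV 4.12 (cv2) and the standard library are available. Lean on these libraries where they do the work, as an engineer would, in place of code of your own. Each camera call takes 0.05 s, during which the arm holds its last target. There are 200 camera calls.

## Working session

There is one attempt and no reset: what is moved stays moved. The work goes in short steps, Python scripts to look and compute and a tool call to move; the robot and the scene stay as the last step left them, time stands still between calls to the robot, and variables do not carry over. Pictures are saved under pics/ and viewed, at most 10 in all, crops included, and the job is handed in when it is done.

Besides the shell and the picture viewer there is one more tool, called as name(argument=value, ...), one argument or row to a line, values as JSON. jog_arm: Moves the arm, as the interface text tells. Its arguments: {"type":"object","properties":{"moves":{"type":"array","items":{"type":"object","properties":{"fingers":{"type":"number"},"slide":{"type":"array","items":{"type":"number"}},"angular":{"type":"array","items":{"type":"number"}}}}},"squeeze":{"type":"number"}},"required":["moves"]}

```bash
mkdir -p pics; cat > h.py <<'E'
from workcell import *
import numpy as np, cv2
from scipy.spatial.transform import Rotation as R
def rot(q): return R.from_quat([q[1],q[2],q[3],q[0]]).as_matrix()
def cam(name):
    s=get_state(); p=read_camera(name)
    if 'world_from_camera' in p: T=np.array(p['world_from_camera'])
    else:
        W=np.eye(4); W[:3,:3]=rot(s['orientation']); W[:3,3]=s['tcp_pos']; T=W@np.array(p['tool_from_camera'])
    f=p['color'].shape[0]/2/np.tan(np.radians(p['fovy'])/2)
    return p,T,f
def ray(p,T,f,px):
    d=T[:3,:3]@np.array([(px[0]-p['cx'])/f,(px[1]-p['cy'])/f,1.]); return T[:3,3],d/np.linalg.norm(d)
def atz(p,T,f,px,z):
    o,d=ray(p,T,f,px); return o+d*(z-o[2])/d[2]
def proj(p,T,f,X):
    c=np.linalg.inv(T)@np.append(X,1); return np.array([p['cx']+f*c[0]/c[2],p['cy']+f*c[1]/c[2]])
def save(p,n): cv2.imwrite('pics/'+n,p['color'][:,:,::-1])
E
cat > a.py <<'E'
from h import *
Z=dict(viewer=0,tab_push=.0795,tab_plate=.066,light_gate=.066,plunger_block=.071,lamp_button_top=.077,stage_dish=.061,spare_dish=0,marker=.0075,mouse=0)
s=get_state();print(s['clock'],np.round(s['tcp_pos'],4),np.round(s['orientation'],4),s['wrist_force'])
for n in ['scene','side']:
    P=cam(n);save(P[0],n+'0.png');print(n,P[1][:3,3].round(3))
    for k,z in Z.items():
        r=tip_of(k,P[0])[:2]
        for q in r: print(k,np.round(q['point'],1),round(q['p'],2),atz(*P,q['point'],z).round(4))
E
python3 a.py
```

```text
0.0 [ 0.1482 -0.5551  0.2414] [-9.000e-04  9.915e-01  1.300e-01  0.000e+00] [-0.00654416  0.77928327 -0.30600741]
scene [ 1.077 -0.263  0.926]
viewer [283.8 250. ] 0.62 [0.5709 0.0419 0.    ]
tab_push [220.3 221.2] 0.79 [ 0.4834 -0.0654  0.0795]
tab_plate [227.8 223.5] 0.4 [ 0.4876 -0.0508  0.066 ]
light_gate [280.7 208. ] 0.76 [0.5083 0.0699 0.066 ]
plunger_block [273.3 194. ] 0.95 [0.4688 0.0735 0.071 ]
plunger_block [184.6 278.9] 0.27 [ 0.5699 -0.1867  0.071 ]
lamp_button_top [251.6 258. ] 0.59 [ 0.597 -0.05   0.077]
lamp_button_top [223.6 222. ] 0.45 [ 0.4871 -0.0596  0.077 ]
stage_dish [318.7 243.4] 0.58 [0.627  0.0942 0.061 ]
stage_dish [228.7 223.1] 0.54 [ 0.4842 -0.0474  0.061 ]
spare_dish [185.6 281.1] 0.59 [ 0.5338 -0.1807  0.    ]
marker [293.4 180. ] 0.74 [0.4095 0.1639 0.0075]
mouse [385.1 203.5] 0.72 [0.5785 0.3205 0.    ]
mouse [279.9 206.1] 0.32 [0.4587 0.0967 0.    ]
side [0.038 0.593 0.717]
viewer [271.1 228.2] 0.83 [0.5733 0.0515 0.    ]
tab_plate [323.1 203.8] 0.5 [ 0.4861 -0.0516  0.066 ]
light_gate [282.6 222.3] 0.86 [0.5173 0.0679 0.066 ]
plunger_block [291.2 228.1] 0.89 [0.4849 0.0737 0.071 ]
lamp_button_top [290.4 179.9] 0.54 [ 0.6059 -0.063   0.077 ]
stage_dish [244.3 210.1] 0.66 [0.6243 0.0935 0.061 ]
spare_dish [340.2 194.6] 0.59 [ 0.5196 -0.1819  0.    ]
marker [288.7 182.2] 0.61 [ 0.6639 -0.1223  0.0075]
marker [289.5 285.7] 0.53 [0.409  0.1669 0.0075]
mouse [187.  285.7] 0.87 [0.5874 0.3163 0.    ]
```

```bash
python3 - <<'E'
import cv2,numpy as np
a=cv2.imread('pics/scene0.png')[150:340,130:430];b=cv2.imread('pics/side0.png')[130:320,150:450]
cv2.imwrite('pics/c0.png',np.vstack([cv2.resize(x,(800,300) if 0 else (474,300),interpolation=cv2.INTER_CUBIC) for x in (a,b)]))
E
```

```text
(no output)
```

View pics/c0.png

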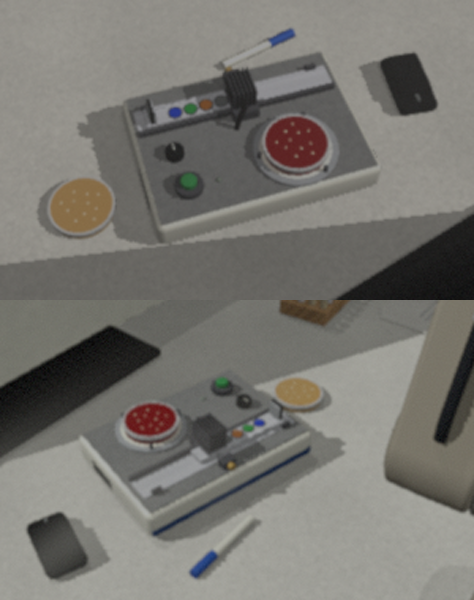

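The pictures show the slide's tab near the viewer's right end, about (223,221) in the scene picture. The lamp head is at about (281,207) and the green button at about (250,265), with the viewer turned slightly clockwise. I'll move closer for a wrist view.

jog_arm(
  moves=[
    {"fingers": 1,"slide": [40,-33,-5],"angular": [0,0,3]},
    {"fingers": 1,"slide": [72,-60,-10],"angular": [0,0,6]},
    {"fingers": 1,"slide": [104,-86,-15],"angular": [0,0,9]},
    {"fingers": 1,"slide": [136,-112,-20],"angular": [0,0,12]},
    {"fingers": 1,"slide": [168,-139,-25],"angular": [0,0,15]},
    {"fingers": 1,"slide": [200,-165,-30],"angular": [0,0,18]},
    {"fingers": 1,"slide": [232,-192,-35],"angular": [0,0,21]},
    {"fingers": 1,"slide": [264,-218,-40],"angular": [0,0,21]},
    {"fingers": 1,"slide": [296,-245,-45],"angular": [0,0,21]},
    {"fingers": 1,"slide": [328,-271,-50],"angular": [0,0,21]},
  ],
  squeeze=40,
)

```text
clock: 1.93
tcp_pos: [0.3892, -0.2168, 0.2915]
orientation: [0.0, 0.999, -0.053, 0.0]
wrist_force: [0.7, -1.4, -0.1]
finger_gap: -0.0
grip_force: 0.0
```

jog_arm(
  moves=[
    {"fingers": 1,"slide": [18,-40,0]},
    {"fingers": 1,"slide": [35,-80,0]},
    {"fingers": 1,"slide": [53,-120,0]},
    {"fingers": 1,"slide": [60,-150,0]},
    {"fingers": 1,"slide": [60,-150,0]},
  ],
)

```text
schema error: expected keys fingers, slide, angular
```

```bash
cat > b.py <<'E'
from h import *
import sys
Z=dict(tab_push=.0795,tab_plate=.066,light_gate=.066,plunger_block=.071,lamp_button_top=.077,stage_dish=.061,viewer=0)
s=get_state();print(s['clock'],np.round(s['tcp_pos'],4),np.round(s['wrist_force'],1))
P=cam('wrist');save(P[0],sys.argv[1]);print(P[1].round(3),np.array(P[0]['tool_from_camera']).round(3))
for k,z in Z.items():
    for q in tip_of(k,P[0])[:2]: print(k,np.round(q['point'],1),round(q['p'],2),atz(*P,q['point'],z).round(4))
E
python3 b.py w1.png
```

```text
1.9333 [ 0.3892 -0.2168  0.2915] [ 0.7 -1.4 -0.1]
[[-0.107 -0.953 -0.284  0.462]
 [-0.994  0.103  0.029 -0.225]
 [ 0.002  0.285 -0.958  0.425]
 [ 0.     0.     0.     1.   ]] [[-0.001 -0.958 -0.286  0.073]
 [ 1.    -0.001  0.001  0.001]
 [-0.001 -0.286  0.958 -0.134]
 [ 0.     0.     0.     1.   ]]
tab_push [89.1 98.1] 0.76 [ 0.4901 -0.0573  0.0795]
tab_plate [ 91.5 104.5] 0.55 [ 0.4854 -0.0516  0.066 ]
plunger_block [ 90.3 101.2] 0.47 [ 0.4881 -0.0536  0.071 ]
stage_dish [ 91.2 104.5] 0.69 [ 0.4858 -0.0489  0.061 ]
viewer [ 7.2 33.8] 0.73 [0.5682 0.05   0.    ]
```

View pics/w1.png

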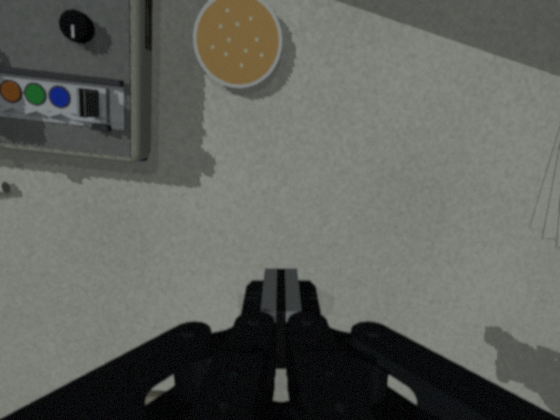

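The wrist view shows the fingers shut at about (281,285) and the viewer's right end at top left. The blue filter is at (59,97) and the tab with its black pad at about (90,102).

jog_arm(
  moves=[
    {"fingers": 1,"slide": [10,-40,0],"angular": [0,0,0]},
    {"fingers": 1,"slide": [20,-80,0],"angular": [0,0,0]},
    {"fingers": 1,"slide": [30,-120,0],"angular": [0,0,0]},
    {"fingers": 1,"slide": [30,-150,0],"angular": [0,0,0]},
    {"fingers": 1,"slide": [30,-150,0],"angular": [0,0,0]},
    {"fingers": 1,"slide": [30,-150,0],"angular": [0,0,0]},
  ],
)

```text
clock: 2.83
tcp_pos: [0.434, -0.0727, 0.2907]
orientation: [0.0, 0.999, -0.052, -0.0]
wrist_force: [0.9, -0.9, 0.5]
finger_gap: -0.0001
grip_force: 0.0
```

```bash
python3 b.py w2.png
```

```text
2.8333 [ 0.434  -0.0727  0.2907] [ 0.9 -0.9  0.5]
[[-0.106 -0.953 -0.285  0.507]
 [-0.994  0.102  0.029 -0.081]
 [ 0.001  0.287 -0.958  0.424]
 [ 0.     0.     0.     1.   ]] [[-0.001 -0.958 -0.286  0.073]
 [ 1.    -0.001  0.001  0.001]
 [-0.001 -0.286  0.958 -0.134]
 [ 0.     0.     0.     1.   ]]
tab_push [258.6 134.9] 0.75 [ 0.4869 -0.059   0.0795]
tab_plate [252.6 135.4] 0.41 [ 0.4862 -0.0525  0.066 ]
plunger_block [123.6 158.9] 0.77 [0.4778 0.0721 0.071 ]
plunger_block [150.   64.5] 0.4 [0.5571 0.0299 0.071 ]
viewer [152.1  61.9] 0.69 [0.5695 0.0493 0.    ]
```

View pics/w2.png

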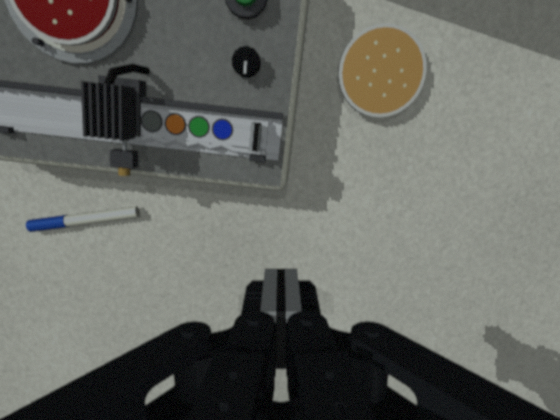

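The wrist view shows grey, amber, green and blue at (151,121), (175,124), (199,126) and (222,129). The tab is at about (258,136), the lamp head at (110,110), the knob at (246,62) and the plunger block at (123,160).

```bash
python3 - <<'E'
from h import *
P=cam('wrist'); im=cv2.cvtColor(P[0]['color'],cv2.COLOR_RGB2HSV)
pts=[]
for n,(c,r) in dict(amber=(175,124),green=(199,126),blue=(222,129)).items():
    w=im[r-14:r+15,c-14:c+15]; m=(w[...,1]>120)&(w[...,2]>40); 
    lab=cv2.connectedComponentsWithStats(m.astype('uint8'));k=1+np.argmax(lab[2][1:,4]);q=lab[3][k]+[c-14,r-14]
    X=atz(*P,q,.066);pts.append(X);print(n,q.round(1),lab[2][k,4],X.round(4))
d=pts[0]-pts[2];print('yaw',np.degrees(np.arctan2(-d[0],d[1])),np.linalg.norm(d))
yaw=np.arctan2(-d[0],d[1])
def Vo(yaw,X,v):
    c,s=np.cos(yaw),np.sin(yaw);return X[:2]-np.array([c*v[0]-s*v[1],s*v[0]+c*v[1]])
K=atz(*P,(246,62),.070);print('knob',K.round(4))
D=np.array([.6255,.094])
y2=np.arctan2(*(D-K[:2])[::-1])-np.arctan2(157,40);print('yaw knob-dish',np.degrees(y2),np.linalg.norm(D-K[:2]))
for y in (yaw,y2): print('viewer',Vo(y,K,(.008,-.105)),Vo(y,D,(.048,.052)))
# top edge of the tab and pad
cv2.imwrite('pics/c2.png',cv2.resize(P[0]['color'][90:170,80:300,::-1],None,fx=3.6,fy=3.6,interpolation=cv2.INTER_CUBIC))
E
```

```text
amber [173.8 124.2] 277 [0.5047 0.0189 0.066 ]
green [197.4 126.7] 257 [ 0.5    -0.0028  0.066 ]
blue [220.9 129.4] 276 [ 0.4952 -0.0245  0.066 ]
yaw -12.377041319129917 0.04436555309223572
knob [ 0.5505 -0.0563  0.07  ]
yaw knob-dish -12.229187979917416 0.16794486877760656
viewer [0.56519575 0.04800449] [0.56746972 0.05349708]
viewer [0.56492662 0.04804206] [0.56757443 0.05334747]
```

View pics/c2.png

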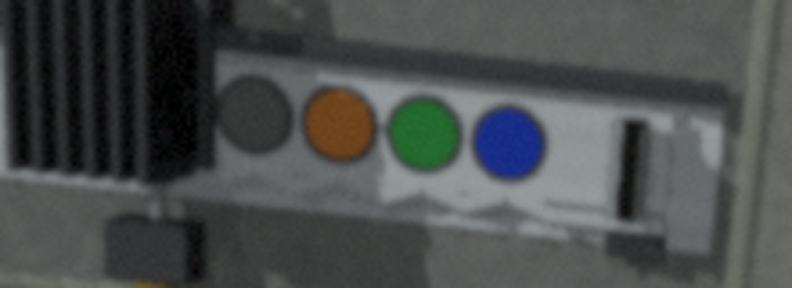

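jog_arm(
  moves=[
    {"fingers": 1,"slide": [20,5,20],"angular": [0,0,3]},
    {"fingers": 1,"slide": [40,8,50],"angular": [0,0,6.3]},
    {"fingers": 1,"slide": [49,8,85],"angular": [0,0,6.3]},
    {"fingers": 1,"slide": [49,8,120],"angular": [0,0,6.3]},
    {"fingers": 1,"slide": [49,8,150],"angular": [0,0,6.3]},
    {"fingers": 1,"slide": [49,8,160],"angular": [0,0,6.3]},
    {"fingers": 1,"slide": [49,8,160],"angular": [0,0,6.3]},
    {"fingers": 1,"slide": [49,8,160],"angular": [0,0,6.3]},
  ],
)

```text
clock: 3.95
tcp_pos: [0.4822, -0.086, 0.1315]
orientation: [0.0, 0.994, -0.108, -0.0]
wrist_force: [0.2, 0.1, 0.1]
finger_gap: -0.0003
grip_force: 0.0
```

```bash
python3 b.py w3.png; python3 - <<'E'
from h import *
a=cam('scene');b=cam('side')
for n,P in(('scene',a),('side',b)):
  for k,z in dict(tab_push=.0795,lamp_button_top=.077).items():
    for q in tip_of(k,P[0])[:2]: print(n,k,np.round(q['point'],1),round(q['p'],2),atz(*P,q['point'],z).round(4))
  # green blobs
  h=cv2.cvtColor(P[0]['color'],cv2.COLOR_RGB2HSV);m=((h[...,0]>45)&(h[...,0]<80)&(h[...,1]>90)&(h[...,2]>40)).astype('uint8')
  L=cv2.connectedComponentsWithStats(m)
  for i in range(1,L[0]):
    if L[2][i,4]>8: print('green',L[3][i].round(1),L[2][i,4],atz(*P,L[3][i],.077).round(4),atz(*P,L[3][i],.066).round(4))
E
```

```text
3.95 [ 0.4822 -0.086   0.1315] [0.2 0.1 0.1]
[[-0.215 -0.936 -0.28   0.554]
 [-0.977  0.206  0.061 -0.102]
 [ 0.001  0.286 -0.958  0.265]
 [ 0.     0.     0.     1.   ]] [[-0.001 -0.958 -0.286  0.073]
 [ 1.    -0.001  0.001  0.   ]
 [-0.001 -0.286  0.958 -0.134]
 [ 0.     0.     0.     1.   ]]
tab_push [230.2 257.8] 0.92 [ 0.4844 -0.0592  0.0795]
tab_plate [219.9 251.2] 0.56 [ 0.4847 -0.0513  0.066 ]
light_gate [413.  112.4] 0.64 [ 0.5376 -0.1692  0.066 ]
light_gate [  9.  247.9] 0.58 [0.5128 0.0668 0.066 ]
plunger_block [ 16.4 309.2] 0.96 [0.4768 0.0746 0.071 ]
lamp_button_top [168.4  17.1] 0.82 [ 0.6043 -0.061   0.077 ]
viewer [ 65.6 139.1] 0.75 [0.5669 0.0495 0.    ]
scene tab_push [221.4 221. ] 0.64 [ 0.4841 -0.0631  0.0795]
scene lamp_button_top [251.  257.4] 0.54 [ 0.5951 -0.0504  0.077 ]
green [250.2 218.4] 32 [ 0.5071 -0.0056  0.077 ] [ 0.4997 -0.0023  0.066 ]
green [249.1 264.4] 81 [ 0.6077 -0.0614  0.077 ] [ 0.6016 -0.0588  0.066 ]
side tab_push [326.4 200.1] 0.94 [ 0.4794 -0.0552  0.0795]
side lamp_button_top [289.9 180.6] 0.47 [ 0.6049 -0.0598  0.077 ]
green [290.1 182.2] 37 [ 0.5999 -0.0547  0.077 ] [ 0.6095 -0.0658  0.066 ]
green [306.9 210.9] 14 [0.4919 0.007  0.077 ] [ 0.4997 -0.0031  0.066 ]
```

View pics/w3.png

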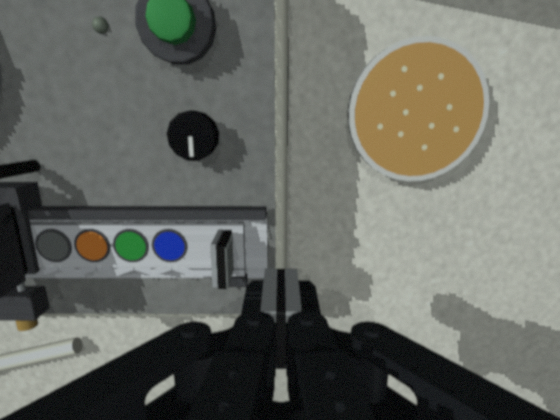

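The wrist view shows the tab's pad at about (228,258), behind and left of the fingertip at (281,270), with clear deck between them. The button is at (168,18). I'll go down behind the tab.

jog_arm(
  moves=[
    {"fingers": 1,"slide": [-1,1,20],"angular": [0,0,0]},
    {"fingers": 1,"slide": [-1,1,36],"angular": [0,0,0]},
    {"fingers": 1,"slide": [-1,1,46],"angular": [0,0,0]},
    {"fingers": 1,"slide": [-1,1,46],"angular": [0,0,0]},
    {"fingers": 1,"slide": [-1,1,46],"angular": [0,0,0]},
  ],
)

```text
clock: 5.07
tcp_pos: [0.4804, -0.0864, 0.0845]
orientation: [-0.0, 0.994, -0.108, -0.001]
wrist_force: [-0.4, -1.5, 0.4]
finger_gap: -0.0003
grip_force: 0.0
```

jog_arm(
  moves=[
    {"fingers": 1,"slide": [0,-3,0],"angular": [0,0,0]},
    {"fingers": 1,"slide": [0,-6,0],"angular": [0,0,0]},
    {"fingers": 1,"slide": [0,-8,0],"angular": [0,0,0]},
    {"fingers": 1,"slide": [0,-8,0],"angular": [0,0,0]},
  ],
)

```text
clock: 5.4
tcp_pos: [0.4831, -0.0784, 0.0855]
orientation: [0.0, 0.994, -0.107, 0.001]
wrist_force: [0.1, 0.2, -0.2]
finger_gap: -0.0
grip_force: 0.0
```

```bash
cat > t.py <<'E'
from h import *
s=get_state();a=np.radians(-12.3);u=np.array([-np.sin(a),np.cos(a)])
P=cam('wrist');h=cv2.cvtColor(P[0]['color'],cv2.COLOR_RGB2HSV)
o=f"{s['clock']:.2f} tcp {np.round(s['tcp_pos'],4)} u={np.dot(s['tcp_pos'][:2],u)*1e3:.1f} F.u={np.dot(s['wrist_force'][:2],u):.1f} F={np.round(s['wrist_force'],1)}"
for n,lo,hi in(('amber',3,18),('green',45,80),('blue',105,130)):
    m=((h[...,0]>lo)&(h[...,0]<hi)&(h[...,1]>120)&(h[...,2]>40)).astype('uint8');m[:150]=0;m[320:]=0
    L=cv2.connectedComponentsWithStats(m)
    if L[0]>1:
        k=1+np.argmax(L[2][1:,4]);X=atz(*P,L[3][k],.066);o+=f"\n {n} {L[2][k,4]} px{L[3][k].round(1)} u={np.dot(X[:2],u)*1e3:.1f} {X.round(4)}"
for q in tip_of('tab_push',P[0])[:1]: X=atz(*P,q['point'],.0795);o+=f"\n pad {np.round(q['point'],1)} {q['p']:.2f} u={np.dot(X[:2],u)*1e3:.1f}"
print(o)
E
python3 t.py
```

```text
5.40 tcp [ 0.4831 -0.0784  0.0855] u=26.3 F.u=0.2 F=[ 0.1  0.2 -0.2]
 amber 1093 px[ 57.6 280.2] u=127.3 [0.5037 0.0205 0.066 ]
 green 1047 px[106.8 280.2] u=104.9 [ 0.4989 -0.0014  0.066 ]
 blue 1105 px[155.9 280.3] u=82.5 [ 0.494  -0.0233  0.066 ]
 pad [231.8 295.2] 0.57 u=46.3
```

jog_arm(
  moves=[
    {"fingers": 1,"slide": [0,-2,0],"angular": [0,0,0]},
    {"fingers": 1,"slide": [0,-4,0],"angular": [0,0,0]},
    {"fingers": 1,"slide": [0,-6,0],"angular": [0,0,0]},
    {"fingers": 1,"slide": [0,-6,0],"angular": [0,0,0]},
  ],
)

```text
clock: 5.83
tcp_pos: [0.4839, -0.0726, 0.0849]
orientation: [0.0, 0.994, -0.107, 0.0]
wrist_force: [-0.3, -0.0, -0.2]
finger_gap: 0.0001
grip_force: 0.0
```

```bash
python3 t.py
```

```text
5.83 tcp [ 0.4839 -0.0726  0.0849] u=32.2 F.u=-0.1 F=[-0.3 -0.  -0.2]
 amber 1110 px[ 69.6 279.8] u=127.2 [0.5037 0.0203 0.066 ]
 green 1058 px[119.1 279.9] u=104.8 [ 0.4989 -0.0015  0.066 ]
 blue 1112 px[168.5 279.8] u=82.4 [ 0.4941 -0.0234  0.066 ]
 pad [245.4 296.7] 0.82 u=46.3
```

jog_arm(
  moves=[
    {"fingers": 1,"slide": [0,-2,0],"angular": [0,0,0]},
    {"fingers": 1,"slide": [0,-4,0],"angular": [0,0,0]},
    {"fingers": 1,"slide": [0,-4,0],"angular": [0,0,0]},
  ],
)

```text
clock: 6.18
tcp_pos: [0.4847, -0.069, 0.0849]
orientation: [0.0, 0.994, -0.108, -0.0]
wrist_force: [-0.5, -0.6, -0.7]
finger_gap: -0.0001
grip_force: 0.7
```

```bash
python3 t.py
```

```text
6.18 tcp [ 0.4847 -0.069   0.0849] u=35.9 F.u=-0.7 F=[-0.5 -0.6 -0.7]
 amber 1104 px[ 70. 280.] u=130.7 [0.5045 0.0238 0.066 ]
 green 1051 px[119.4 280. ] u=108.4 [0.4996 0.002  0.066 ]
 blue 1111 px[168.9 280. ] u=85.9 [ 0.4948 -0.0199  0.066 ]
 pad [246.2 295.6] 0.67 u=49.7
```

jog_arm(
  moves=[
    {"fingers": 1,"slide": [0,-2,0],"angular": [0,0,0]},
    {"fingers": 1,"slide": [0,-4,0],"angular": [0,0,0]},
    {"fingers": 1,"slide": [0,-4,0],"angular": [0,0,0]},
  ],
)

```text
clock: 6.53
tcp_pos: [0.4855, -0.0657, 0.0849]
orientation: [0.001, 0.994, -0.108, -0.0]
wrist_force: [-0.7, -4.9, -0.6]
finger_gap: 0.0002
grip_force: 2.3
```

```bash
python3 t.py
```

```text
6.53 tcp [ 0.4855 -0.0657  0.0849] u=39.2 F.u=-4.9 F=[-0.7 -4.9 -0.6]
 amber 1109 px[ 70.  280.3] u=134.0 [0.5052 0.027  0.066 ]
 green 1055 px[119.4 280.2] u=111.6 [0.5004 0.0051 0.066 ]
 blue 1111 px[169.  280.1] u=89.2 [ 0.4955 -0.0168  0.066 ]
```

jog_arm(
  moves=[
    {"fingers": 1,"slide": [0,-2,0],"angular": [0,0,0]},
    {"fingers": 1,"slide": [0,-4,0],"angular": [0,0,0]},
    {"fingers": 1,"slide": [0,-4,0],"angular": [0,0,0]},
  ],
)

```text
clock: 6.88
tcp_pos: [0.4863, -0.0618, 0.0849]
orientation: [0.001, 0.994, -0.108, -0.0]
wrist_force: [-1.3, -5.1, -0.9]
finger_gap: 0.0001
grip_force: 2.7
```

```bash
python3 t.py
```

```text
6.88 tcp [ 0.4863 -0.0618  0.0849] u=43.2 F.u=-5.2 F=[-1.3 -5.1 -0.9]
 amber 1112 px[ 70.1 280.3] u=137.9 [0.506  0.0308 0.066 ]
 green 1054 px[119.5 280.2] u=115.5 [0.5012 0.009  0.066 ]
 blue 1114 px[169.  280.2] u=93.1 [ 0.4963 -0.0129  0.066 ]
 pad [247.1 297.4] 0.83 u=56.6
```

jog_arm(
  moves=[
    {"fingers": 1,"slide": [0,-1.5,0],"angular": [0,0,0]},
    {"fingers": 1,"slide": [0,-3,0],"angular": [0,0,0]},
    {"fingers": 1,"slide": [0,-3,0],"angular": [0,0,0]},
  ],
)

```text
clock: 7.23
tcp_pos: [0.487, -0.0587, 0.0849]
orientation: [0.001, 0.994, -0.108, -0.0]
wrist_force: [-1.5, -5.6, -0.3]
finger_gap: 0.0002
grip_force: 2.4
```

```bash
python3 t.py
```

```text
7.23 tcp [ 0.487  -0.0587  0.0849] u=46.4 F.u=-5.8 F=[-1.5 -5.6 -0.3]
 amber 1113 px[ 70.2 280.2] u=141.1 [0.5067 0.0339 0.066 ]
 green 1055 px[119.6 280.2] u=118.7 [0.5019 0.0121 0.066 ]
 blue 1115 px[169.1 280.2] u=96.3 [ 0.497  -0.0098  0.066 ]
 pad [245.4 297.7] 0.68 u=60.6
```

jog_arm(
  moves=[
    {"fingers": 1,"slide": [0,-1.5,0],"angular": [0,0,0]},
    {"fingers": 1,"slide": [0,-3,0],"angular": [0,0,0]},
    {"fingers": 1,"slide": [0,-3,0],"angular": [0,0,0]},
  ],
)

```text
clock: 7.58
tcp_pos: [0.4878, -0.0546, 0.0849]
orientation: [-0.001, 0.994, -0.107, 0.0]
wrist_force: [1.0, -0.1, 0.4]
finger_gap: 0.0003
grip_force: 0.0
```

```bash
python3 t.py
```

```text
7.58 tcp [ 0.4878 -0.0546  0.0849] u=50.6 F.u=0.1 F=[ 1.  -0.1  0.4]
 amber 1108 px[ 68.6 279.6] u=146.3 [0.5078 0.039  0.066 ]
 green 1054 px[117.9 279.7] u=123.9 [0.503  0.0171 0.066 ]
 blue 1109 px[167.3 279.7] u=101.5 [ 0.4982 -0.0048  0.066 ]
 pad [245.1 295.8] 0.90 u=64.9
```

```bash
python3 t.py
```

```text
7.68 tcp [ 0.4877 -0.0546  0.0848] u=50.6 F.u=-0.4 F=[ 0.2 -0.4 -0.4]
 amber 1111 px[ 63.1 279.4] u=148.6 [0.5084 0.0413 0.066 ]
 green 1046 px[112.5 279.5] u=126.3 [0.5035 0.0195 0.066 ]
 blue 1113 px[161.9 279.6] u=103.9 [ 0.4987 -0.0024  0.066 ]
 pad [239.  297.2] 0.87 u=67.5
```

jog_arm(
  moves=[
    {"fingers": 1,"slide": [0,0,0],"angular": [0,0,0]},
    {"fingers": 1,"slide": [0,0,0],"angular": [0,0,0]},
    {"fingers": 1,"slide": [0,0,0],"angular": [0,0,0]},
    {"fingers": 1,"slide": [0,0,0],"angular": [0,0,0]},
  ],
)

```text
clock: 8.12
tcp_pos: [0.4877, -0.0552, 0.0849]
orientation: [-0.0, 0.994, -0.108, 0.0]
wrist_force: [0.1, -0.1, 0.3]
finger_gap: 0.0002
grip_force: 0.0
```

```bash
python3 t.py
```

```text
8.12 tcp [ 0.4877 -0.0552  0.0849] u=49.9 F.u=-0.1 F=[ 0.1 -0.1  0.3]
 amber 1005 px[ 51.3 279.7] u=153.3 [0.5094 0.0458 0.066 ]
 green 1060 px[ 99.  279.9] u=131.7 [0.5047 0.0247 0.066 ]
 blue 1118 px[148.3 279.9] u=109.3 [0.4998 0.0029 0.066 ]
 pad [224.2 294.6] 0.67 u=72.9
```

jog_arm(
  moves=[
    {"fingers": 1,"slide": [0,-3,0],"angular": [0,0,0]},
    {"fingers": 1,"slide": [0,-6,0],"angular": [0,0,0]},
    {"fingers": 1,"slide": [0,-8,0],"angular": [0,0,0]},
    {"fingers": 1,"slide": [0,-10,0],"angular": [0,0,0]},
    {"fingers": 1,"slide": [0,-12,0],"angular": [0,0,0]},
    {"fingers": 1,"slide": [0,-12,0],"angular": [0,0,0]},
  ],
)

```text
clock: 8.72
tcp_pos: [0.4901, -0.0442, 0.0849]
orientation: [0.001, 0.994, -0.108, -0.0]
wrist_force: [-2.0, -3.8, 0.4]
finger_gap: 0.0002
grip_force: 2.3
```

```bash
python3 t.py
```

```text
8.72 tcp [ 0.4901 -0.0442  0.0849] u=61.2 F.u=-4.2 F=[-2.  -3.8  0.4]
 amber 852 px[ 73.8 280. ] u=154.2 [0.5096 0.0467 0.066 ]
 green 1057 px[119.4 280. ] u=133.6 [0.5051 0.0266 0.066 ]
 blue 1115 px[168.9 280. ] u=111.2 [0.5002 0.0048 0.066 ]
 pad [247.6 296.2] 0.56 u=74.5
```

jog_arm(
  moves=[
    {"fingers": 1,"slide": [0,-2,0],"angular": [0,0,0]},
    {"fingers": 1,"slide": [0,-4,0],"angular": [0,0,0]},
    {"fingers": 1,"slide": [0,-5,0],"angular": [0,0,0]},
    {"fingers": 1,"slide": [0,-5,0],"angular": [0,0,0]},
  ],
)

```text
clock: 9.15
tcp_pos: [0.4912, -0.0395, 0.0849]
orientation: [0.001, 0.994, -0.108, -0.0]
wrist_force: [-1.2, -4.5, -0.4]
finger_gap: -0.0001
grip_force: 2.8
```

```bash
python3 t.py
```

```text
9.15 tcp [ 0.4912 -0.0395  0.0849] u=66.1 F.u=-4.7 F=[-1.2 -4.5 -0.4]
 amber 472 px[ 79.7 280.1] u=156.5 [0.51   0.0489 0.066 ]
 green 1061 px[119.6 280.1] u=138.4 [0.5061 0.0313 0.066 ]
 blue 1113 px[169.  280.1] u=116.0 [0.5013 0.0095 0.066 ]
```

jog_arm(
  moves=[
    {"fingers": 1,"slide": [0,-1.5,0],"angular": [0,0,0]},
    {"fingers": 1,"slide": [0,-3,0],"angular": [0,0,0]},
    {"fingers": 1,"slide": [0,-4,0],"angular": [0,0,0]},
    {"fingers": 1,"slide": [0,-5,0],"angular": [0,0,0]},
    {"fingers": 1,"slide": [0,-5.5,0],"angular": [0,0,0]},
    {"fingers": 1,"slide": [0,-5.5,0],"angular": [0,0,0]},
  ],
)

```text
clock: 9.75
tcp_pos: [0.4926, -0.0326, 0.0848]
orientation: [-0.001, 0.994, -0.107, 0.0]
wrist_force: [-0.2, -0.2, 0.6]
finger_gap: -0.0
grip_force: 0.0
```

```bash
python3 t.py;python3 t.py
```

```text
9.75 tcp [ 0.4926 -0.0326  0.0848] u=73.0 F.u=-0.2 F=[-0.2 -0.2  0.6]
 green 1053 px[114.7 279.6] u=147.7 [0.5081 0.0404 0.066 ]
 blue 1107 px[164.  279.7] u=125.3 [0.5032 0.0186 0.066 ]
 pad [242.  296.9] 0.96 u=88.7
9.85 tcp [ 0.4925 -0.0328  0.0848] u=72.9 F.u=0.3 F=[ 0.1  0.3 -0.2]
 green 1064 px[108.4 279.6] u=150.3 [0.5087 0.043  0.066 ]
 blue 1108 px[157.9 279.7] u=127.9 [0.5038 0.0211 0.066 ]
 pad [238.1 293.6] 0.62 u=90.0
```

jog_arm(
  moves=[
    {"fingers": 1,"slide": [0,0,0],"angular": [0,0,0]},
    {"fingers": 1,"slide": [0,0,0],"angular": [0,0,0]},
    {"fingers": 1,"slide": [0,0,0],"angular": [0,0,0]},
    {"fingers": 1,"slide": [0,0,0],"angular": [0,0,0]},
    {"fingers": 1,"slide": [0,0,0],"angular": [0,0,0]},
    {"fingers": 1,"slide": [0,0,0],"angular": [0,0,0]},
  ],
)

```text
clock: 10.45
tcp_pos: [0.4925, -0.0333, 0.0849]
orientation: [0.0, 0.994, -0.108, 0.0]
wrist_force: [-0.1, 0.2, 0.1]
finger_gap: 0.0003
grip_force: 0.0
```

```bash
python3 t.py
```

```text
10.45 tcp [ 0.4925 -0.0333  0.0849] u=72.4 F.u=0.2 F=[-0.1  0.2  0.1]
 green 936 px[101.9 279.8] u=152.8 [0.5092 0.0453 0.066 ]
 blue 1114 px[149.2 279.9] u=131.3 [0.5046 0.0244 0.066 ]
 pad [222.1 294.9] 0.97 u=96.3
```

Two clicks so far, with blue moving 22.0 mm between the detents. Now for the third.

jog_arm(
  moves=[
    {"fingers": 1,"slide": [0,-3,0],"angular": [0,0,0]},
    {"fingers": 1,"slide": [0,-6,0],"angular": [0,0,0]},
    {"fingers": 1,"slide": [0,-8,0],"angular": [0,0,0]},
    {"fingers": 1,"slide": [0,-10,0],"angular": [0,0,0]},
    {"fingers": 1,"slide": [0,-12,0],"angular": [0,0,0]},
    {"fingers": 1,"slide": [0,-14,0],"angular": [0,0,0]},
    {"fingers": 1,"slide": [0,-16,0],"angular": [0,0,0]},
    {"fingers": 1,"slide": [0,-16,0],"angular": [0,0,0]},
  ],
)

```text
clock: 11.22
tcp_pos: [0.4948, -0.0232, 0.0849]
orientation: [-0.001, 0.995, -0.105, 0.0]
wrist_force: [-1.2, -4.5, 1.1]
finger_gap: 0.0001
grip_force: 2.4
```

```bash
python3 t.py
```

```text
11.22 tcp [ 0.4948 -0.0232  0.0849] u=82.7 F.u=-4.7 F=[-1.2 -4.5  1.1]
 green 830 px[123.5 278.8] u=153.4 [0.5094 0.0459 0.066 ]
 blue 1109 px[169.2 279.3] u=132.7 [0.5048 0.0257 0.066 ]
 pad [247.1 296.5] 0.96 u=96.2
```

jog_arm(
  moves=[
    {"fingers": 1,"slide": [0,-1.5,0],"angular": [0,0,0]},
    {"fingers": 1,"slide": [0,-3,0],"angular": [0,0,0]},
    {"fingers": 1,"slide": [0,-3,0],"angular": [0,0,0]},
    {"fingers": 1,"slide": [0,-3,0],"angular": [0,0,0]},
  ],
)

```text
clock: 11.65
tcp_pos: [0.4951, -0.0216, 0.0849]
orientation: [-0.002, 0.995, -0.103, 0.0]
wrist_force: [-1.4, -5.0, -0.6]
finger_gap: -0.0
grip_force: 2.6
```

```bash
python3 t.py
```

```text
11.65 tcp [ 0.4951 -0.0216  0.0849] u=84.3 F.u=-5.1 F=[-1.4 -5.  -0.6]
 green 713 px[125.5 278.5] u=154.2 [0.5095 0.0467 0.066 ]
 blue 1109 px[169.4 279. ] u=134.2 [0.5052 0.0273 0.066 ]
 pad [248.  294.4] 0.87 u=97.4
```

```bash
python3 -c "
from workcell import *
s=get_state();print([round(x,3) for x in s['joint_pos']],[round(x,1) for x in s['tau']],[round(x,3) for x in s['qvel']],s['orientation'])"
```

```text
[np.float64(-0.208), np.float64(0.27), np.float64(-0.422), np.float64(0.879), np.float64(0.004), np.float64(3.141)] [np.float64(2.5), np.float64(-41.4), np.float64(25.6), np.float64(0.0), np.float64(1.5), np.float64(-0.0)] [np.float64(0.0), np.float64(0.0), np.float64(0.0), np.float64(0.0), np.float64(0.0), np.float64(-0.0)] [-2.06461122e-03  9.94631417e-01 -1.03460284e-01  2.27849042e-04]
```

Joint 6 has reached its range limit, so the tool can't keep this yaw. I'll back off and turn it a quarter turn, so the slide gets pushed with the other side of the closed fingertip.

jog_arm(
  moves=[
    {"fingers": 1,"slide": [0,10,0],"angular": [0,0,0]},
    {"fingers": 1,"slide": [0,18,0],"angular": [0,0,-4]},
    {"fingers": 1,"slide": [0,18,0],"angular": [0,0,-11]},
    {"fingers": 1,"slide": [0,18,0],"angular": [0,0,-18]},
    {"fingers": 1,"slide": [0,18,0],"angular": [0,0,-25]},
    {"fingers": 1,"slide": [0,18,0],"angular": [0,0,-32]},
    {"fingers": 1,"slide": [0,18,0],"angular": [0,0,-39]},
    {"fingers": 1,"slide": [0,18,0],"angular": [0,0,-46]},
    {"fingers": 1,"slide": [0,18,0],"angular": [0,0,-53]},
    {"fingers": 1,"slide": [0,18,0],"angular": [0,0,-60]},
  ],
)

```text
clock: 12.58
tcp_pos: [0.4915, -0.0385, 0.0848]
orientation: [-0.003, 0.912, 0.411, 0.002]
wrist_force: [0.5, -0.6, 0.8]
finger_gap: 0.0002
grip_force: 0.0
```

jog_arm(
  moves=[
    {"fingers": 1,"slide": [0,0,0],"angular": [0,0,-7]},
    {"fingers": 1,"slide": [0,0,0],"angular": [0,0,-14]},
    {"fingers": 1,"slide": [0,0,0],"angular": [0,0,-21]},
    {"fingers": 1,"slide": [0,0,0],"angular": [0,0,-28]},
    {"fingers": 1,"slide": [0,0,0],"angular": [0,0,-30]},
    {"fingers": 1,"slide": [0,0,0],"angular": [0,0,-30]},
    {"fingers": 1,"slide": [0,0,0],"angular": [0,0,-30]},
  ],
)

```text
clock: 13.17
tcp_pos: [0.4915, -0.0387, 0.0848]
orientation: [-0.002, 0.777, 0.63, 0.002]
wrist_force: [0.0, 0.6, 1.1]
finger_gap: 0.0001
grip_force: 0.0
```

```bash
sed -i 's/m\[:150\]=0;m\[320:\]=0/m=m*(np.hypot(*np.indices(m.shape))>-1)/' t.py; python3 t.py; python3 b.py w4.png | grep -v '\[\['; python3 -c "
from workcell import *
s=get_state();print([round(float(x),3) for x in s['joint_pos']],s['orientation'])"
```

```text
13.17 tcp [ 0.4915 -0.0387  0.0848] u=66.9 F.u=0.6 F=[0.  0.6 1.1]
 amber 1 px[533.   0.] u=178.6 [0.6057 0.0507 0.066 ]
 green 1734 px[541.3 281.4] u=65.3 [ 0.6073 -0.0656  0.066 ]
 blue 1537 px[282.  132.6] u=130.5 [0.5056 0.0234 0.066 ]
 pad [275.7 224.2] 0.96 u=95.9
13.2667 [ 0.4915 -0.0387  0.0848] [-1.2 -0.3  0.5]
 [-0.207 -0.938 -0.276  0.032]
 [ 0.001  0.282 -0.959  0.219]
 [ 1.    -0.001  0.001  0.   ]
 [-0.001 -0.288  0.958 -0.134]
 [ 0.     0.     0.     1.   ]]
tab_push [274.3 228.3] 0.7 [ 0.495  -0.0115  0.0795]
tab_plate [276.9 204.5] 0.92 [ 0.4972 -0.0055  0.066 ]
plunger_block [175.5   3.8] 0.84 [0.4777 0.0752 0.071 ]
lamp_button_top [556.6 285.7] 0.97 [ 0.6064 -0.062   0.077 ]
viewer [380.4  49.6] 0.94 [0.5666 0.0518 0.    ]
[-0.245, 0.265, -0.429, 0.877, 0.005, 1.533] [-0.00160781  0.77633901  0.63031043  0.0019774 ]
```

View pics/w4.png

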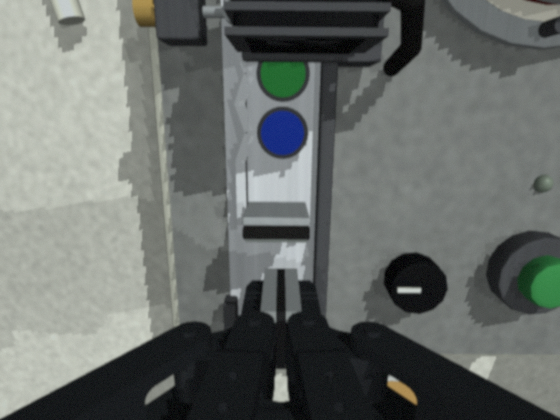

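The wrist view shows the finger lined up behind the pad at (276,230), with blue at (282,133) and green at (283,75), just short of the lamp head. The slide is still in the second detent. I'll push along tool +x.

jog_arm(
  moves=[
    {"fingers": 1,"slide": [4,0,0],"angular": [0,0,0]},
    {"fingers": 1,"slide": [8,0,0],"angular": [0,0,0]},
    {"fingers": 1,"slide": [12,0,0],"angular": [0,0,0]},
    {"fingers": 1,"slide": [15,0,0],"angular": [0,0,0]},
    {"fingers": 1,"slide": [17,0,0],"angular": [0,0,0]},
    {"fingers": 1,"slide": [19,0,0],"angular": [0,0,0]},
    {"fingers": 1,"slide": [19,0,0],"angular": [0,0,0]},
  ],
)

```text
clock: 14.25
tcp_pos: [0.4953, -0.0206, 0.0849]
orientation: [-0.001, 0.776, 0.63, 0.001]
wrist_force: [-1.9, -4.1, 0.5]
finger_gap: 0.0003
grip_force: 2.0
```

```bash
python3 t.py
```

```text
14.25 tcp [ 0.4953 -0.0206  0.0849] u=85.4 F.u=-4.4 F=[-1.9 -4.1  0.5]
 amber 2 px[487.5  35.5] u=185.1 [0.5923 0.0603 0.066 ]
 green 1960 px[537.1 319.3] u=64.2 [ 0.609  -0.0671  0.066 ]
 blue 1410 px[282.2 175.8] u=131.3 [0.5057 0.0242 0.066 ]
 pad [274.6 268.1] 0.75 u=95.5
```

jog_arm(
  moves=[
    {"fingers": 1,"slide": [1.5,0,0],"angular": [0,0,0]},
    {"fingers": 1,"slide": [3,0,0],"angular": [0,0,0]},
    {"fingers": 1,"slide": [4,0,0],"angular": [0,0,0]},
    {"fingers": 1,"slide": [4,0,0],"angular": [0,0,0]},
  ],
)

```text
clock: 14.68
tcp_pos: [0.4961, -0.0171, 0.0849]
orientation: [-0.001, 0.777, 0.63, 0.001]
wrist_force: [-1.1, -4.6, 0.2]
finger_gap: -0.0
grip_force: 2.6
```

```bash
python3 t.py
```

```text
14.68 tcp [ 0.4961 -0.0171  0.0849] u=89.0 F.u=-4.7 F=[-1.1 -4.6  0.2]
 amber 2 px[455.5   0.5] u=200.3 [0.5822 0.078  0.066 ]
 green 1989 px[536.1 326.2] u=64.0 [ 0.6093 -0.0673  0.066 ]
 blue 1411 px[282.  175.8] u=135.0 [0.5065 0.0277 0.066 ]
 pad [275.1 268.3] 0.61 u=99.1
```

jog_arm(
  moves=[
    {"fingers": 1,"slide": [1.5,0,0],"angular": [0,0,0]},
    {"fingers": 1,"slide": [3,0,0],"angular": [0,0,0]},
    {"fingers": 1,"slide": [4.5,0,0],"angular": [0,0,0]},
    {"fingers": 1,"slide": [5,0,0],"angular": [0,0,0]},
    {"fingers": 1,"slide": [5,0,0],"angular": [0,0,0]},
  ],
)

```text
clock: 15.2
tcp_pos: [0.4973, -0.0117, 0.0849]
orientation: [-0.001, 0.776, 0.63, 0.002]
wrist_force: [-0.9, -3.2, 0.3]
finger_gap: 0.0001
grip_force: 1.6
```

```bash
python3 t.py
```

```text
15.20 tcp [ 0.4973 -0.0117  0.0849] u=94.5 F.u=-3.3 F=[-0.9 -3.2  0.3]
 amber 2 px[556.5  18.5] u=200.2 [0.6199 0.0697 0.066 ]
 green 2028 px[534.3 337.2] u=63.7 [ 0.6097 -0.0678  0.066 ]
 blue 1409 px[282.1 175.8] u=140.5 [0.5077 0.0331 0.066 ]
 pad [274.3 266.3] 0.90 u=105.5
```

jog_arm(
  moves=[
    {"fingers": 1,"slide": [1,0,0],"angular": [0,0,0]},
    {"fingers": 1,"slide": [2,0,0],"angular": [0,0,0]},
    {"fingers": 1,"slide": [2.5,0,0],"angular": [0,0,0]},
    {"fingers": 1,"slide": [2.5,0,0],"angular": [0,0,0]},
  ],
)

```text
clock: 15.63
tcp_pos: [0.4978, -0.0083, 0.085]
orientation: [-0.002, 0.776, 0.631, 0.002]
wrist_force: [0.9, -0.2, -0.3]
finger_gap: -0.0003
grip_force: 0.0
```

```bash
python3 t.py
```

```text
15.63 tcp [ 0.4978 -0.0083  0.085 ] u=97.9 F.u=0.0 F=[ 0.9 -0.2 -0.3]
 amber 208 px[284.6  27.8] u=199.8 [0.5205 0.091  0.066 ]
 green 2020 px[533.7 344.1] u=63.4 [ 0.6098 -0.068   0.066 ]
 blue 1282 px[282.9 168.1] u=147.2 [0.5091 0.0396 0.066 ]
 pad [275.7 257.6] 0.81 u=112.7
```

Third snap. I'll back off, lift, and move towards the button.

jog_arm(
  moves=[
    {"fingers": 1,"slide": [-10,0,0],"angular": [0,0,0]},
    {"fingers": 1,"slide": [-15,0,-15],"angular": [0,0,0]},
    {"fingers": 1,"slide": [-15,0,-40],"angular": [0,0,0]},
    {"fingers": 1,"slide": [-20,15,-60],"angular": [0,0,0]},
    {"fingers": 1,"slide": [-30,45,-60],"angular": [0,0,0]},
    {"fingers": 1,"slide": [-30,75,-60],"angular": [0,0,0]},
    {"fingers": 1,"slide": [-30,75,-60],"angular": [0,0,0]},
    {"fingers": 1,"slide": [-30,75,-60],"angular": [0,0,0]},
    {"fingers": 1,"slide": [-30,75,-60],"angular": [0,0,0]},
  ],
)

```text
clock: 16.48
tcp_pos: [0.5639, -0.0542, 0.1441]
orientation: [-0.002, 0.776, 0.63, 0.001]
wrist_force: [-0.4, 0.3, -0.8]
finger_gap: -0.0001
grip_force: 0.0
```

```bash
python3 b.py w5.png | grep -v '\[\['; python3 - <<'E'
from h import *
P=cam('wrist');h=cv2.cvtColor(P[0]['color'],cv2.COLOR_RGB2HSV)
m=((h[...,0]>45)&(h[...,0]<80)&(h[...,1]>120)&(h[...,2]>40)).astype('uint8');L=cv2.connectedComponentsWithStats(m)
for i in range(1,L[0]):
    if L[2][i,4]>50: print('green',L[2][i],L[3][i].round(1),atz(*P,L[3][i],.076).round(4))
m=((h[...,0]>105)&(h[...,0]<130)&(h[...,1]>120)&(h[...,2]>40)).astype('uint8');L=cv2.connectedComponentsWithStats(m)
u=[.213,.977]
for i in range(1,L[0]):
    if L[2][i,4]>50: X=atz(*P,L[3][i],.066);print('blue',L[2][i],X.round(4),np.dot(X[:2],u))
E
```

```text
16.4833 [ 0.5639 -0.0542  0.1441] [-0.4  0.3 -0.8]
 [-0.206 -0.939 -0.277  0.016]
 [-0.001  0.283 -0.959  0.278]
 [ 1.    -0.001  0.001  0.   ]
 [-0.001 -0.288  0.958 -0.134]
 [ 0.     0.     0.     1.   ]]
tab_push [135.2 154.1] 0.86 [0.4985 0.0106 0.0795]
tab_plate [146.2 140.9] 0.95 [0.5015 0.016  0.066 ]
plunger_block [65.  39.4] 0.74 [0.4783 0.0734 0.071 ]
lamp_button_top [351.5 240.3] 0.67 [ 0.6043 -0.0624  0.077 ]
lamp_button_top [139.2 154.3] 0.29 [0.4996 0.01   0.077 ]
viewer [252.1  63.8] 0.8 [0.566  0.0513 0.    ]
green [ 331  218   38   38 1062] [349.3 236.9] [ 0.6045 -0.0604  0.076 ]
blue [127  76  33  27 736] [0.509  0.0437 0.066 ] 0.15107189589605804
```

View pics/w5.png

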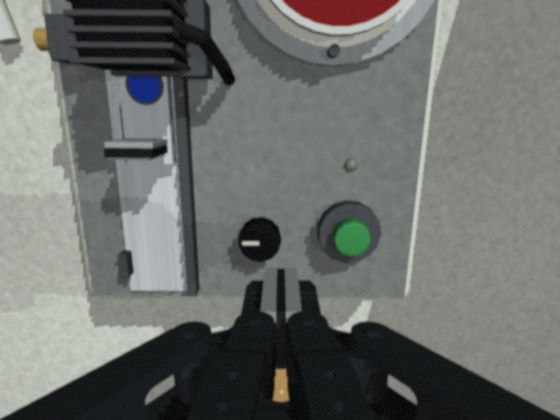

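The wrist view shows blue at (145,87) by the lamp head, so green is under the head. The tab is at (135,150) and the button at (352,237). I'll press the button.

jog_arm(
  moves=[
    {"fingers": 1,"slide": [1,20,0],"angular": [0,0,0]},
    {"fingers": 1,"slide": [2,41,10],"angular": [0,0,0]},
    {"fingers": 1,"slide": [2,41,30],"angular": [0,0,0]},
    {"fingers": 1,"slide": [2,41,45],"angular": [0,0,0]},
    {"fingers": 1,"slide": [2,41,52],"angular": [0,0,0]},
    {"fingers": 1,"slide": [2,41,52],"angular": [0,0,0]},
    {"fingers": 1,"slide": [2,41,52],"angular": [0,0,0]},
  ],
)

```text
clock: 17.52
tcp_pos: [0.6052, -0.06, 0.0928]
orientation: [-0.002, 0.776, 0.63, 0.002]
wrist_force: [0.3, -0.5, 0.7]
finger_gap: -0.0003
grip_force: 0.0
```

jog_arm(
  moves=[
    {"fingers": 1,"slide": [0,0,2],"angular": [0,0,0]},
    {"fingers": 1,"slide": [0,0,4],"angular": [0,0,0]},
    {"fingers": 1,"slide": [0,0,6],"angular": [0,0,0]},
    {"fingers": 1,"slide": [0,0,7],"angular": [0,0,0]},
    {"fingers": 1,"slide": [0,0,7],"angular": [0,0,0]},
  ],
)

```text
clock: 17.93
tcp_pos: [0.6061, -0.0603, 0.0864]
orientation: [-0.001, 0.776, 0.63, 0.002]
wrist_force: [1.4, 0.3, 1.5]
finger_gap: -0.0002
grip_force: 1.0
```

jog_arm(
  moves=[
    {"fingers": 1,"slide": [0,0,1],"angular": [0,0,0]},
    {"fingers": 1,"slide": [0,0,2],"angular": [0,0,0]},
    {"fingers": 1,"slide": [0,0,3],"angular": [0,0,0]},
    {"fingers": 1,"slide": [0,0,3],"angular": [0,0,0]},
  ],
)

```text
clock: 18.27
tcp_pos: [0.6062, -0.0603, 0.0832]
orientation: [-0.001, 0.776, 0.63, 0.002]
wrist_force: [2.0, 0.5, 3.9]
finger_gap: 0.0
grip_force: 1.9
```

jog_arm(
  moves=[
    {"fingers": 1,"slide": [0,0,1],"angular": [0,0,0]},
    {"fingers": 1,"slide": [0,0,1.5],"angular": [0,0,0]},
    {"fingers": 1,"slide": [0,0,1.5],"angular": [0,0,0]},
  ],
)

```text
clock: 18.52
tcp_pos: [0.6062, -0.0603, 0.083]
orientation: [-0.001, 0.776, 0.63, 0.003]
wrist_force: [-1.7, -0.3, 11.1]
finger_gap: -0.0003
grip_force: 5.4
```

The button is at its stop: z stalled at 0.083 and the force rose to 11 N. I'll let go and lift clear.

jog_arm(
  moves=[
    {"fingers": 1,"slide": [0,0,0],"angular": [0,0,0]},
    {"fingers": 1,"slide": [0,0,-6],"angular": [0,0,0]},
    {"fingers": 1,"slide": [0,0,-20],"angular": [0,0,0]},
    {"fingers": 1,"slide": [0,0,-45],"angular": [0,0,0]},
    {"fingers": 1,"slide": [0,0,-80],"angular": [0,0,0]},
    {"fingers": 1,"slide": [0,-30,-120],"angular": [0,0,0]},
    {"fingers": 1,"slide": [0,-50,-140],"angular": [0,0,0]},
    {"fingers": 1,"slide": [0,-50,-140],"angular": [0,0,0]},
    {"fingers": 1,"slide": [0,-50,-140],"angular": [0,0,0]},
  ],
)

```text
clock: 19.27
tcp_pos: [0.5562, -0.0504, 0.2231]
orientation: [-0.001, 0.776, 0.63, 0.003]
wrist_force: [0.1, 0.2, -1.3]
finger_gap: -0.0003
grip_force: 0.0
```

```bash
python3 t.py; python3 - <<'E'
from h import *
P=cam('wrist');S=cam('scene')
cv2.imwrite('pics/f.png',np.hstack([cv2.resize(P[0]['color'][:300,:,::-1],(400,300),interpolation=cv2.INTER_AREA),cv2.resize(S[0]['color'][150:300,150:350,::-1],(400,300))]))
E
```

```text
19.27 tcp [ 0.5562 -0.0504  0.2231] u=69.3 F.u=0.2 F=[ 0.1  0.2 -1.3]
 amber 179 px[188.4  21.7] u=201.5 [0.5204 0.0928 0.066 ]
 green 574 px[342.3 206.7] u=66.8 [ 0.6056 -0.0637  0.066 ]
 blue 389 px[192.6  96.9] u=150.9 [0.5095 0.0433 0.066 ]
 pad [188.5 145.4] 0.64 u=116.3
```

View pics/f.png

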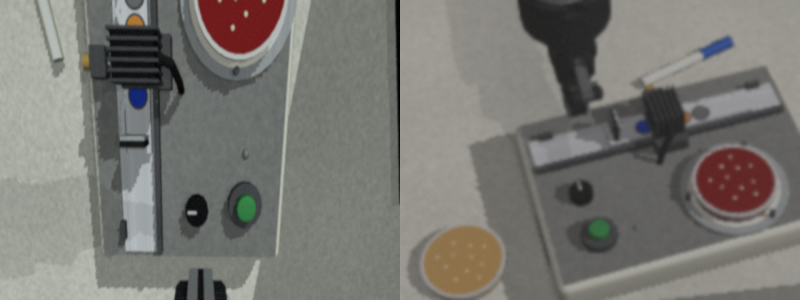

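The final view shows blue in front of the lamp head and amber and grey beyond it, so green is under the lamp. Their midpoint gives green at u = 176.2 mm, against 175.7 mm expected for the third detent. The button is released and everything else is where it was.

```bash
python3 -c "
from workcell import *
print(hand_in())"
```

```text
the job is handed in; nothing more can be done
None
```

The filter slide sits in its third detent with the green filter under the lamp head, the lamp button was pressed to its stop and released, and the job was handed in at about 19.5 s.

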